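# Sander safety check: test and reset the stop, then hold the guard open

### The job

Do the bench sander's safety check: push the red mushroom stop on its yellow box all the way down and let it spring back up, then twist it clockwise as far as it goes to reset it. After that, raise the sander's yellow-framed clear guard to 60 degrees from closed and finish while still holding it steady there with the gripper's fingers, so that the drum can be inspected: it springs shut if let go. Leave the loose things on the bench where they are.

Things in the scene. Friction and masses are not known exactly. Their poses are not given: they have to be found in the camera images.
- stop_box: stop station, fixed to the bench to the left or right of the sander: a yellow box 80 x 80 x 50 mm (origin under its centre, z up) with a red mushroom stop on top
- stop_top (a point): centre of the top face of the red mushroom head, 92 mm above the bench when up. The head is a round disc 40 mm in diameter and 22 mm high; under it is a 24 mm neck, and the box's top lies 20 mm below the head's underside (a flat black collar 48 mm wide, 6 mm high lies on it). z up; turns with the head. A white line on the head points along -x of this point
- stop_push (a joint): how far the mushroom is pushed down, m: 0 up, 0.008 fully down. A spring pushes it up (3 N at the top, about 7.5 N fully down); it does not latch
- stop_turn (a joint): twist of the mushroom head, rad: 0 at rest, grows clockwise seen from above, stops at 0.9. A light spring (0.04 to 0.15 N m) turns it back when let go. The twist can be gripped by the rim at any angle
- sander: bench drum sander, blue and white, fixed: x from -87 to +173 mm and y from -125 to +125 mm about its origin (underside, bench level), flat top at 98 mm, rust-red drum showing to 113 mm. Its x axis points from its front (robot's side) to its back; z up
- guard_knob (a point): centre of the guard's black knob: a barrel 30 mm long along y (flat ends), 26 mm in diameter, 190 mm from the hinge axis along the panel's -x, its centre 36 mm beyond the frame's front edge, on a 10 mm stem; 125 mm above the bench when closed. Pinched by its two flat ends from above it can pivot between the fingers, so the gripper may keep pointing down as the guard rises
- guard_hinge (a point): middle of the guard's hinge axis; 85 mm behind and 125 mm above the sander's origin; y is the hinge axis (level, along the sander's y), the panel lies along -x of this point and turns with it. The guard is a flat clear panel in a yellow frame: reaches 154 mm from the hinge, 210 mm wide, 8 mm thick, 0.35 to 0.65 kg
- guard (a joint): guard opening, rad: 0 closed (level), 1.047 is 60 degrees, end stop at 1.75. Opens with the front edge rising and swinging back, away from the robot. Spring and weight close it from any angle: about 4 to 6 N at the knob. A grey angle disc beside the hinge at the sander's +y side has black ticks at 0, 30 and 90 degrees and a long yellow line at 60
- glue: loose white glue bottle, 60 mm across, 130 mm tall, standing; origin at the centre of its underside. It stands on the side of the sander away from the stop station. Leave it alone
- round_box: loose round bentwood box, 116 mm across, 62 mm high, left of the sander towards its back; origin under its centre. Leave it alone
- offcut: loose brown wood offcut 60 x 200 x 30 mm, right of the sander towards its back; origin under its centre. Leave it alone
- sand_block: loose cork sanding block 60 x 100 x 32 mm, in front of the sander; origin under its centre. Leave it alone
- driver: loose screwdriver lying in front of the sander. Leave it alone
- hammer: loose hammer lying at the left of the bench. Leave it alone
- wax: loose metal tin, 72 mm across, 60 mm tall, at the right; origin under its centre. Leave it alone
Mind the look-alikes: they are no part of the job. What is shaped like the stop_box but blue or orange is not meant.

How it is judged:
By the outcome, as a careful person would: the job done as asked, in the order asked, and still so for the second after the job is handed in, while the arm keeps its last pose, push and grip.
It also fails if it takes over 58 s, if anything falls off the work surface, if the arm or the gripper's body presses on something with over 40 N, if the wrist force passes 120 N, or if a joint passes its speed limit or range.

### The arm

A 7-joint arm with a two-finger parallel gripper is mounted at the origin on the work surface. World frame = base frame: x ahead of the robot, y to its left, z up, the work surface at z = 0. Lengths are in m, angles in rad, forces in N, time in s.
With the tool pointing down it reaches from about 0.4 to 0.85 m from the base axis. Payload 6.9 kg.
Tool frame: the origin (TCP) lies on the centre line of the jaws, within the pads' length; the fingertips stand 14 mm ahead of it and the grasp point (between the pads) lies 5 mm behind it; x points along the fingers, z is the direction in which the jaws open and shut, and the axes are right-handed (so a half turn about x gives the same grasp; the last joint's range is limited). The gripper opens to 85 mm and grips with 20 to 120 N. Pads are 22 mm wide; open, the fingers measure 114 mm over their backs; the gripper's body (76 mm by 85 mm) begins 54 mm behind the grasp point. The pads swing forward as they close: fully open they stand 13 mm farther back than shut.
Start: joints at [-1.226, 0.507, -0.238, 1.5, 0.126, 1.149, -0.155], TCP at [0.148, 0.607, 0.245] pointing down, gripper open.
Joint ranges: [-3.08, 3.08], [-0.24, 2.05], [-1.43, 1.35], [0, 2.5], [-1.52, 4.66], [0.17, 1.96], [-2.89, 2.89]. Speed limits (rad/s): [2.39, 2.39, 3.14, 3.14, 3.14, 3.14, 3.14].

### API

Orientations are given as a 3x3 rotation matrix whose columns are the frame's x, y, z axes.
In Python, from rig import move_pose, servo_line, move_j, gripper_to, hold, solve_ik, state, snapshot, MotionError, hand_in gives the robot as it stands. The module is installed in compiled form; this text tells all that it offers. Calls block until the motion is done:
- move_pose(position, orientation): joint-space move of the TCP to a pose.
- servo_line(position, speed=0.15, rot=None): straight line of the TCP; rot=None keeps the orientation; speed is the mean speed in m/s.
- move_j(angles): joint-space move.
- gripper_to(opening, effort=None): finger opening in m; effort is the grip in N (None keeps the last); returns when the fingers have stopped.
- hold(seconds).
- solve_ik(position, orientation): joint angles nearest the present ones, or None.
- state(): the state.
- snapshot(name): name is "scene" or "top" or "wrist"; returns a dict with "pixels" (420x560x3 uint8, red, green, blue), "camera_matrix" (3x3 intrinsics, pixels), "distortion" ([k1, k2, p1, p2, k3] as OpenCV has them; the pictures are not rectified), "R" (3x3) and "t" (3): a world point X has camera coordinates R X + t. Camera axes: x right, y down, z forward; pixel columns grow to the right and rows downward; lengths in m; the calibration is good to about 2 mm. A picture is of the moment at which its call begins. There is no depth.
A pose or a line that the arm cannot do raises MotionError and nothing moves.
- hand_in(): hands the job in, once; it reports no verdict.
The state is a dict: "t": time; "joint_pos": joint angles; "qvel": joint speeds; "tau": joint torques, N m; "tcp_pos": TCP position; "eef_rot": TCP orientation; "ft_force": force on the tool from outside, world axes, zero at the start; "wrist_torque": the same for the moment, N m; "width": finger opening in m.
Only numpy, scipy, OpenCV 4.12 (cv2) and the standard library are available. Lean on these libraries where they do the work, as an engineer would, in place of code of your own. Each camera call takes 0.05 s, during which the arm holds its last target. There are 200 camera calls.

## Working session

There is one attempt and no reset: what is moved stays moved. The work goes in short steps, each a Python script; the robot and the scene stay as the last script left them, time stands still between calls to the robot, and variables do not carry over. Pictures are saved under pics/ and viewed, about 8 in all and at most 12, crops included, and the job is handed in when it is done.

```bash
mkdir -p pics; cat > h.py <<'E'
import numpy as np, cv2
from rig import *
def snap(n,f):
    s=snapshot(n); cv2.imwrite('pics/'+f+'.png',s['pixels'][:,:,::-1])
    np.savez('pics/'+f+'.npz',**{k:np.array(s[k]) for k in s}); return s
def load(f): return np.load('pics/'+f+'.npz')
def ray(s,uv):
    p=cv2.undistortPoints(np.array([[uv]],float),s['camera_matrix'],s['distortion'])[0,0]
    R=s['R'];t=np.array(s['t']).ravel(); return -R.T@t, R.T@np.array([p[0],p[1],1])
def onz(s,uv,z):
    c,d=ray(s,uv); return c+d*(z-c[2])/d[2]
def tri(obs):
    A=np.zeros((3,3));b=np.zeros(3)
    for s,uv in obs:
        c,d=ray(s,uv);d=d/np.linalg.norm(d);P=np.eye(3)-np.outer(d,d);A+=P;b+=P@c
    return np.linalg.solve(A,b)
def proj(s,X):
    return cv2.projectPoints(np.array(X,float).reshape(-1,3),cv2.Rodrigues(s['R'])[0],np.array(s['t'],float).reshape(3,1),s['camera_matrix'],s['distortion'])[0][:,0]
E
python3 - <<'E'
from h import *
a=snap('scene','s0');b=snap('top','t0')
for s in(a,b): print(-s['R'].T@np.array(s['t']).ravel(), s['R'][2])
cv2.imwrite('pics/v0.png',np.vstack([cv2.resize(x['pixels'][:,:,::-1],None,fx=1,fy=1) for x in(a,)]))
print(state())
E
```

```text
[ 1.09771324 -0.44137193  1.30507129] [-0.41642143  0.32511382 -0.84905489]
[ 0.29169705 -0.01834329  1.28085346] [ 0.16496409  0.02397771 -0.98600807]
{'t': 0.1, 'joint_pos': array([-1.22551401,  0.50821184, -0.23751501,  1.50104903,  0.1257137 ,
        1.14894338, -0.1548043 ]), 'qvel': array([-3.10408513e-04, -1.73410953e-03,  5.31666457e-05, -4.09817451e-03,
       -1.29784307e-03,  2.01467867e-03,  9.54860657e-04]), 'tau': array([-3.87841399e-03, -6.21833897e+01, -2.19396271e+00, -2.50208420e+01,
        1.26560652e-02,  7.86757562e-03,  8.07952915e-06]), 'tcp_pos': array([0.14841113, 0.60666017, 0.24453651]), 'eef_rot': array([[-3.24685452e-04, -9.71389822e-01,  2.37490440e-01],
       [-1.58990608e-03,  2.37490654e-01,  9.71388522e-01],
       [-9.99998683e-01, -6.21917720e-05, -1.62152834e-03]]), 'ft_force': array([ 0.96701014, -0.19027869,  0.39133535]), 'wrist_torque': array([-0.00291186, -0.00686532,  0.02671197]), 'width': 0.08518609489174322}
```

View pics/s0.png

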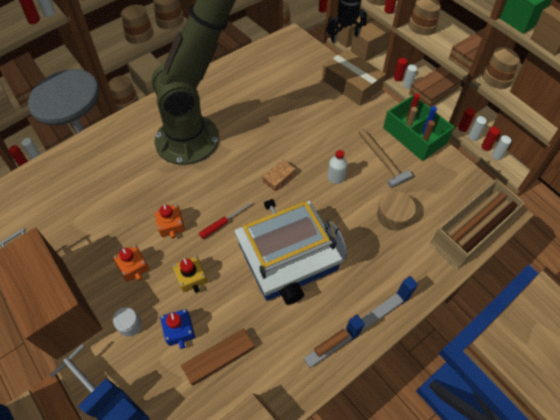

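View pics/t0.png

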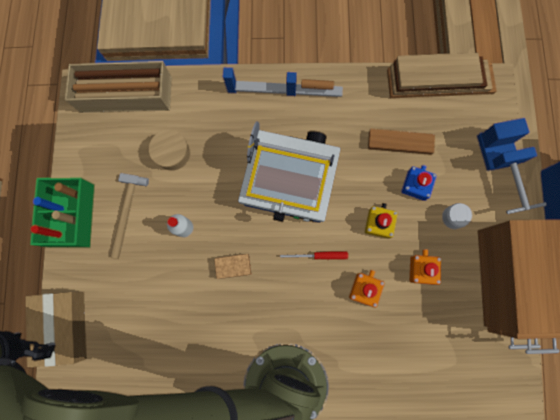

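The scene view and the top view show four stop stations. Top-view pixels: yellow (382,221), blue (420,182), orange (427,268) and orange (367,289). I choose the yellow one beside the sander; the guard knob is at about (279,215). Next is one close crop to check.

```bash
python3 - <<'E'
import cv2,numpy as np
t=cv2.imread('pics/t0.png')[115:250,235:410]; s=cv2.imread('pics/s0.png')[190:310,165:350]
a=cv2.resize(t,(700,540),interpolation=3)
cv2.imwrite('pics/c1.png',a); cv2.imwrite('pics/c2.png',cv2.resize(s,(740,480),interpolation=3))
E
```

```text
(no output)
```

View pics/c1.png

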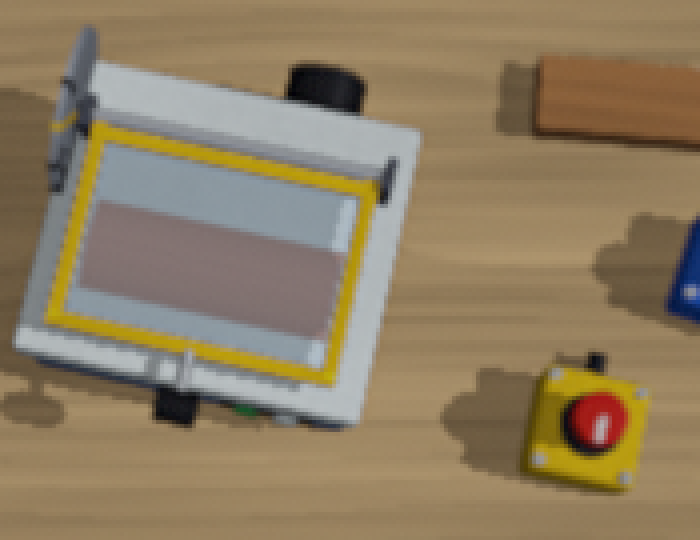

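View pics/c2.png

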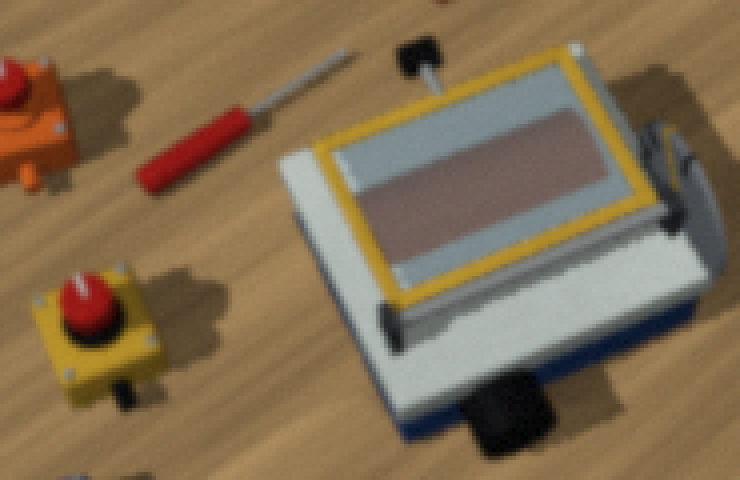

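The yellow box with the red head stands right of the sander (head at crop 600,421), and the guard is closed with its knob at (176,406). The second crop confirms both: head at (88,298), knob at (419,57). Now I fit the poses.

```bash
cat >> h.py <<'E'
def Hpt(q,p): # q=(x,y,yaw) of sander; p in hinge frame at closed
    c,s_=np.cos(q[2]),np.sin(q[2]); x=p[0]+.085
    return np.array([q[0]+c*x-s_*p[1],q[1]+s_*x+c*p[1],.125+p[2]])
E
python3 - <<'E'
from h import *
from scipy.optimize import least_squares
T=load('t0');S=load('s0')
tp=lambda u,v:np.array([235+(u+.5)/4-.5,115+(v+.5)/4-.5]); sp=lambda u,v:np.array([165+(u+.5)/4-.5,190+(v+.5)/4-.5])
print('stop tri',tri([(T,tp(600,421)),(S,sp(88,298))]),onz(T,tp(600,421),.092),onz(S,sp(88,298),.092))
print('knob tri',tri([(T,tp(176,406)),(S,sp(419,57))]))
obs=[(T,tp(46,322),(-.154,.105,.004)),(T,tp(334,385),(-.154,-.105,.004)),
(S,sp(314,147),(-.154,-.105,.004)),(S,sp(576,43),(-.154,.105,.004)),(T,tp(176,406),(-.19,0,.004)),(S,sp(419,57),(-.19,0,0))]
f=lambda q:np.concatenate([proj(s,Hpt(q,p))[0]-uv for s,uv,p in obs])
r=least_squares(f,[.6,0,0]);print(r.x,np.round(r.fun.reshape(-1,2),2))
q=r.x;np.save('q.npy',q);print('knob',Hpt(q,(-.19,0,0)))
for u,v in((93,125),(380,188)):
  X=onz(T,tp(u,v),.129);print('back',X)
for p in((0,.105,0),(0,-.105,0)):print(Hpt(q,p))
E
```

```text
stop tri [ 0.46879919 -0.28228933  0.08559195] [ 0.46764853 -0.28128174  0.092     ] [ 0.47234257 -0.28273758  0.092     ]
knob tri [0.47463769 0.01472864 0.12539522]
[ 0.57876773 -0.00823741 -0.22651557] [[-1.84 -0.61]
 [ 0.83  0.05]
 [-1.01 -0.32]
 [-1.46 -0.41]
 [-0.14 -0.8 ]
 [ 0.67  0.34]]
knob [0.47644997 0.01534386 0.125     ]
back [0.67456361 0.07308094 0.129     ]
back [ 0.6268989  -0.12718111  0.129     ]
[0.68517766 0.07499076 0.125     ]
[ 0.63801513 -0.12964476  0.125     ]
```

```bash
cat >> h.py <<'E'
def down(a):
    x=np.array([0,0,-1.]);z=np.array([np.cos(a),np.sin(a),0]);return np.column_stack([x,np.cross(z,x),z])
E
python3 - <<'E'
from h import *
servo_line([.148,.607,.32]); 
for a in np.arange(-3,3.2,.5):
    j=[solve_ik([.47,-.282,z],down(a)) for z in(.28,.08)]
    print(a,[None if k is None else np.round(k,2) for k in j])
j=solve_ik([.45,-.282,.30],down(.5))
move_j(j); gripper_to(0.0,40)
snap('wrist','w1');s=state();print(s['t'],s['tcp_pos'],s['joint_pos'],s['width'],s['ft_force'])
w=load('w1');print(-w['R'].T@w['t'].ravel(),proj(w,[[.47,-.282,.092],[.476,.015,.125]]))
E
```

```text
-3.0 [array([-0.18,  0.58,  1.15,  1.66, -0.55,  1.27, -1.92]), array([-0.13,  0.89,  1.15,  1.92, -0.97,  1.03, -1.53])]
-2.5 [array([-0.18,  0.58,  1.15,  1.66, -0.55,  1.27, -1.42]), array([-0.06,  0.78,  0.95,  1.92, -0.83,  0.89, -1.18])]
-2.0 [array([-0.1 ,  0.5 ,  0.95,  1.66, -0.43,  1.21, -1.05]), array([-0.06,  0.78,  0.95,  1.92, -0.83,  0.89, -0.68])]
-1.5 [array([-0.03,  0.46,  0.82,  1.66, -0.35,  1.18, -0.63]), array([-0.01,  0.73,  0.84,  1.92, -0.74,  0.83, -0.26])]
-1.0 [array([-0.02,  0.45,  0.79,  1.66, -0.34,  1.18, -0.14]), array([ 0.03,  0.71,  0.77,  1.92, -0.69,  0.8 ,  0.18])]
-0.5 [array([-0.01,  0.45,  0.78,  1.66, -0.34,  1.18,  0.35]), array([ 0.09,  0.67,  0.65,  1.92, -0.59,  0.75,  0.58])]
0.0 [array([-0.02,  0.45,  0.8 ,  1.66, -0.35,  1.18,  0.86]), array([ 0.16,  0.64,  0.54,  1.92, -0.48,  0.72,  0.98])]
0.5 [array([-0.13,  0.52,  1.02,  1.66, -0.47,  1.23,  1.5 ]), array([ 0.23,  0.62,  0.42,  1.91, -0.38,  0.69,  1.37])]
1.0 [array([-0.19,  0.59,  1.18,  1.66, -0.56,  1.28,  2.1 ]), array([ 0.15,  0.64,  0.54,  1.92, -0.49,  0.72,  1.98])]
1.5 [array([-0.14,  0.53,  1.05,  1.66, -0.48,  1.24,  2.51]), array([ 0.2 ,  0.62,  0.47,  1.91, -0.42,  0.7 ,  2.41])]
2.0 [array([-0.03,  0.46,  0.82,  1.66, -0.36,  1.19,  2.87]), array([ 0.35,  0.59,  0.22,  1.91, -0.2 ,  0.66,  2.7 ])]
2.5 [array([ 0.78,  0.37, -0.42,  1.65,  0.16,  1.16,  2.82]), array([-0.13,  0.89,  1.15,  1.92, -0.97,  1.03, -2.32])]
3.0 [array([-0.18,  0.58,  1.15,  1.66, -0.55,  1.27, -2.2 ]), array([-0.13,  0.89,  1.15,  1.92, -0.97,  1.03, -1.82])]
4.85 [ 0.44998099 -0.28201325  0.30000914] [-0.20302508  0.54557124  1.20056705  1.66393501 -0.52579176  1.30110392
  1.5949355 ] -1.3619606853432133e-05 [ 0.20790497  0.87372767 -0.1620374 ]
[ 0.4122111  -0.21244216  0.42971723] [[ 294.21519784  189.9849912 ]
 [ 480.0023696  -103.68676329]]
```

View pics/w1.png

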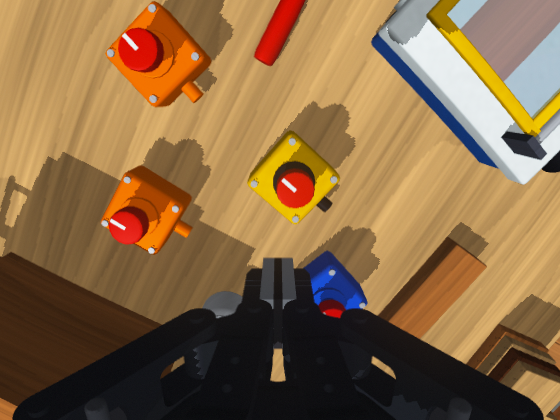

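The wrist view shows the yellow station with its head at (295,190); my prediction was (294,190), so the stop is at (0.470,-0.282). Now I press it.

```bash
python3 - <<'E'
from h import *
X=[.470,-.282]
servo_line(X+[.115],speed=.25,rot=down(.5))
hold(.2);print(state()['ft_force'])
for z in(.106,.102,.100,.098,.097,.096,.095):
    servo_line(X+[z],speed=.02);hold(.1);s=state();f=s['ft_force'];print(z,s['tcp_pos'][2].round(4),f.round(2))
    if f[2]>25:break
hold(.2);print(state()['ft_force'])
snap('top','t2')
servo_line(X+[.14],speed=.1);print(state()['t'],state()['ft_force'])
snap('wrist','w3')
E
```

```text
[0.60585447 0.03764657 0.92842367]
0.106 0.1061 [-0.4   1.73  3.13]
0.102 0.1021 [-0.59  3.    4.51]
0.1 0.1002 [-0.84  1.63  5.91]
0.098 0.0983 [0.07 2.18 7.53]
0.097 0.098 [-1.97  3.39 14.25]
0.096 0.0978 [-3.77  6.54 23.  ]
0.095 0.0977 [-4.91  8.82 32.21]
[-5.8125098   8.01143406 30.9323022 ]
9.6917 [-1.00161568 -0.54461221 -0.44271945]
```

It bottomed at 8 mm of travel (7.5 N, then a hard stop) and was released. Next, the twist.

```bash
python3 - <<'E'
from h import *
X=[.470,-.282]
gripper_to(.085);servo_line(X+[.079],speed=.12)
hold(.1);print(state()['ft_force'].round(2))
gripper_to(.0,30);s=state();print(s['width'],s['ft_force'].round(2),s['t'])
snap('wrist','w4')
for k in range(1,11):
    servo_line(X+[.079],speed=.1,rot=down(.5-.095*k));s=state();print(k,round(s['t'],2),s['ft_force'].round(2),s['wrist_torque'].round(2),s['joint_pos'][6].round(3))
hold(.3);s=state();print(s['wrist_torque'],s['ft_force'],s['tcp_pos'],s['width'])
snap('top','t5');snap('wrist','w5');snap('scene','s5')
E
```

```text
[-0.67 -0.51  0.36]
0.03908782344228942 [0.7  0.67 3.26] 11.7667
1 12.07 [1.76 1.31 3.3 ] [ 0.3  -0.3   0.01] 1.748
2 12.32 [1.91 1.26 3.36] [ 0.32 -0.51  0.07] 1.672
3 12.57 [3.92 2.06 4.21] [ 0.45 -0.74  0.09] 1.596
4 12.82 [3.45 2.66 2.45] [ 0.45 -0.91  0.06] 1.518
5 13.07 [5.54 1.88 3.46] [ 0.46 -1.07  0.1 ] 1.44
6 13.32 [5.53 2.32 2.29] [ 0.48 -1.16  0.13] 1.363
7 13.57 [5.51 3.13 3.31] [ 0.46 -1.16  0.1 ] 1.284
8 13.82 [6.25 1.5  3.24] [ 0.44 -1.26  0.06] 1.205
9 14.07 [6.66 1.94 2.43] [ 0.49 -1.28  0.1 ] 1.124
10 14.32 [6.03 2.03 2.8 ] [ 0.55 -1.37  0.47] 1.044
[ 0.53481466 -1.39248024  0.43041176] [7.26198561 2.1545076  2.75777224] [ 0.47070991 -0.28169267  0.0790063 ] 0.038952018015697976
```

```bash
python3 - <<'E'
from h import *
X=[.470,-.282,.075]
def crop(f):
    s=load(f);u,v=proj(s,[.47,-.282,.092])[0].astype(int);r=26 if f[0]in'ts' else 60
    v=min(max(v,r),419-r);return cv2.resize(s['pixels'][v-r:v+r,u-r:u+r,::-1],(260,260),interpolation=3)
cv2.imwrite('pics/c3.png',np.vstack([np.hstack([crop(f) for f in('t0','w4','s0')]),np.hstack([crop(f) for f in('t5','w5','s5')])]))
E
```

```text
(no output)
```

View pics/c3.png

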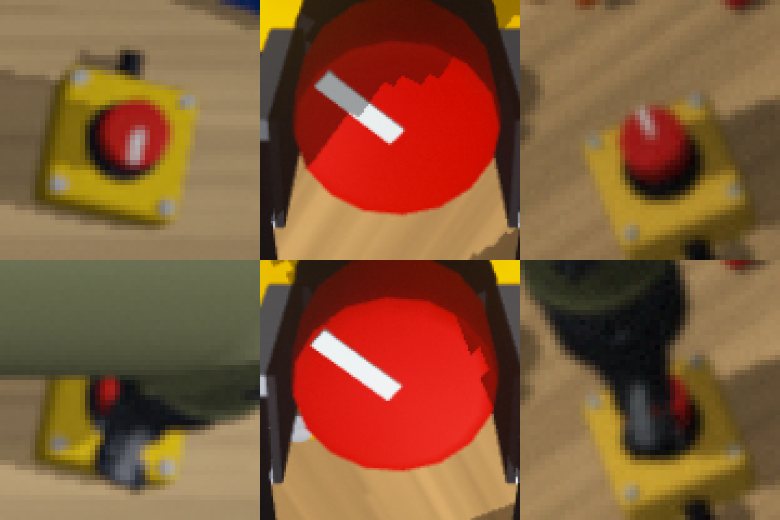

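The white line turned with the gripper and slipped about 2° at the end. Together with the torque jump from 0.1 to 0.45 N m, that means the end stop was reached. I release it and go to look at the knob.

```bash
python3 - <<'E'
from h import *
q=np.load('q.npy');X=[.470,-.282]
gripper_to(.085);servo_line(X+[.22],speed=.2)
snap('top','t6')
K=Hpt(q,(-.19,0,0))
for a in(q[2]+np.pi/2,q[2]-np.pi/2):
    print(a,[np.round(j,2) if (j:=solve_ik(Hpt(q,(-.19*np.cos(t),0,.19*np.sin(t))),down(a))) is not None else None for t in(0,.5,1.047)])
a=q[2]-np.pi/2
P=K+[0,0,.14]
move_pose(P,down(a));snap('wrist','w7');s=state();print(s['t'],s['tcp_pos'],s['joint_pos'].round(2))
w=load('w7');print(proj(w,[Hpt(q,p) for p in((-.19,.015,.013),(-.19,-.015,.013),(-.154,.105,.004),(-.154,-.105,.004),(0,0,0),(-.154,0,.004))]))
E
```

```text
1.344280758606286 [array([-0.63,  0.56,  0.83,  2.05, -0.59,  0.78,  1.91]), array([-0.7 ,  0.48,  0.95,  1.88, -0.46,  1.02,  1.79]), array([-0.6 ,  0.52,  0.94,  1.59, -0.44,  1.26,  1.76])]
-1.7973118949835072 [array([-0.82,  0.83,  1.34,  2.05, -0.95,  1.09, -0.81]), array([-0.79,  0.57,  1.15,  1.88, -0.59,  1.09, -1.19]), array([-0.68,  0.61,  1.15,  1.59, -0.57,  1.32, -1.25])]
18.1167 [0.47645137 0.01481374 0.26489351] [-0.85  0.45  1.15  1.85 -0.46  1.14 -1.33]
[[258.54806488 204.29516567]
 [296.62762037 204.29203449]
 [145.12313332 157.62029995]
 [409.97441788 157.62506675]
 [277.61383121 -61.4950287 ]
 [277.58661934 156.91326677]]
```

View pics/w7.png

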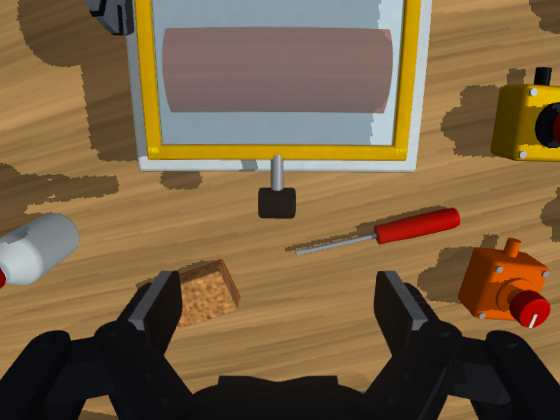

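The wrist view matches the fit: knob at x 259–296 (predicted 258.5–296.6), frame front edge at row ~159 (predicted 158). Now I pinch the knob and raise the guard.

```bash
cat >> h.py <<'E'
def tcp(q,t,dz=0,off=(0,0,0)): return Hpt(q,(-.19*np.cos(t),0,.19*np.sin(t)))+np.array([0,0,-.004+dz])+off
E
python3 - <<'E'
from h import *
q=np.load('q.npy');a=q[2]-np.pi/2
servo_line(tcp(q,0),speed=.12);hold(.1);print(state()['ft_force'].round(2))
gripper_to(0,50);s=state();print(s['width'],s['ft_force'].round(2),s['t'])
snap('wrist','w8')
if not .026<s['width']<.034: raise SystemExit
for t in np.arange(.07,.5,.07):
    servo_line(tcp(q,t),speed=.08);s=state();f=s['ft_force'];print(t.round(2),s['t'],f.round(1),s['width'].round(4),(s['tcp_pos']-tcp(q,t)).round(4))
    if np.linalg.norm(f)>35:break
snap('scene','s8');snap('wrist','w9')
E
```

```text
[0.16 0.07 0.13]
0.02884347631111637 [-0.97  3.1   2.53] 20.1083Traceback (most recent call last):
  File "<stdin>", line 8, in <module>
AttributeError: 'float' object has no attribute 'round'
```

```bash
python3 - <<'E'
from h import *
q=np.load('q.npy')
for t in np.arange(.14,.6,.09):
    servo_line(tcp(q,t),speed=.08);s=state();f=s['ft_force'];print(round(t,2),s['t'],f.round(1),round(s['width'],4),(s['tcp_pos']-tcp(q,t)).round(4))
    if np.linalg.norm(f)>35:break
snap('scene','s8');snap('wrist','w9')
E
```

```text
0.14 20.7917 [ 2.7  2.3 -6.5] 0.0294 [ 0.0001  0.0003 -0.0003]
0.23 21.1583 [ 3.9  3.7 -7.6] 0.0291 [ 0.      0.0003 -0.0004]
0.32 21.525 [ 3.8  2.8 -7.7] 0.0289 [-0.0001  0.0003 -0.0005]
0.41 21.8917 [ 2.8  4.7 -7.6] 0.0293 [-0.0003  0.0003 -0.0007]
0.5 22.2583 [ 2.2  5.1 -8.1] 0.0292 [-0.0005  0.0003 -0.0008]
0.59 22.625 [ 1.3  4.4 -6.1] 0.0291 [-0.0002  0.0002 -0.0002]
```

View pics/w9.png

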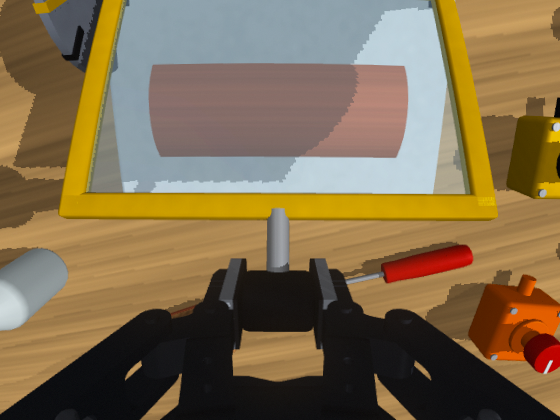

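The knob is held between the pads at (278,300) and the guard is rising, with small forces. Continuing to 60°.

```bash
python3 - <<'E'
from h import *
q=np.load('q.npy')
for t in [.68,.77,.86,.95,1.01,np.pi/3]:
    servo_line(tcp(q,t),speed=.07);s=state();f=s['ft_force'];print(round(t,2),s['t'],f.round(1),round(s['width'],4),(s['tcp_pos']-tcp(q,t)).round(4))
    if np.linalg.norm(f)>35:break
hold(.4);s=state();print(s['ft_force'].round(1),s['tcp_pos'],tcp(q,t))
S=snap('scene','s10');W=snap('wrist','w10');T=snap('top','t10')
for n,c in(('S',S),('W',W),('T',T)):
    for th in(57,60,63):
        r=np.radians(th);e=lambda x,y,z:(-x*np.cos(r)-z*np.sin(r)*-1,y,x*np.sin(r)+z*np.cos(r))
        print(n,th,proj(c,[Hpt(q,e(.154,y,.004)) for y in(.105,-.105)]).round(1).tolist())
c=S['pixels'][170:310,200:387,::-1];cv2.imwrite('pics/c4.png',cv2.resize(c,(748,560),interpolation=3))
E
```

```text
0.68 23.1167 [-0.1  5.  -6.3] 0.0294 [-0.0001  0.0001  0.0001]
0.77 23.5083 [-0.1  5.1 -6.5] 0.0294 [0.     0.0001 0.0002]
0.86 23.9 [-0.9  5.1 -6.2] 0.0292 [-0.0001  0.0001  0.0001]
0.95 24.2917 [-1.7  5.1 -7. ] 0.0291 [-0.0003  0.     -0.0001]
1.01 24.6083 [-2.8  5.8 -7.3] 0.0289 [-0.0004  0.     -0.0002]
1.05 24.8583 [-3.2  4.6 -7.3] 0.0289 [-0.0006  0.0001 -0.0003]
[-2.9  4.8 -6.7] [ 0.56839346 -0.00593105  0.28522377] [ 0.56902318 -0.00599157  0.28554483]
S 57 [[322.1, 194.3], [250.0, 223.2]]
S 60 [[323.4, 195.4], [251.0, 224.5]]
S 63 [[324.8, 196.6], [252.0, 225.9]]
W 57 [[75.4, 231.7], [481.3, 231.7]]
W 60 [[68.5, 221.6], [488.3, 221.6]]
W 63 [[61.6, 210.2], [495.3, 210.2]]
T 57 [[245.7, 155.8], [328.4, 173.5]]
T 60 [[246.2, 152.7], [329.2, 170.4]]
T 63 [[246.8, 149.5], [329.9, 167.2]]
```

View pics/c4.png

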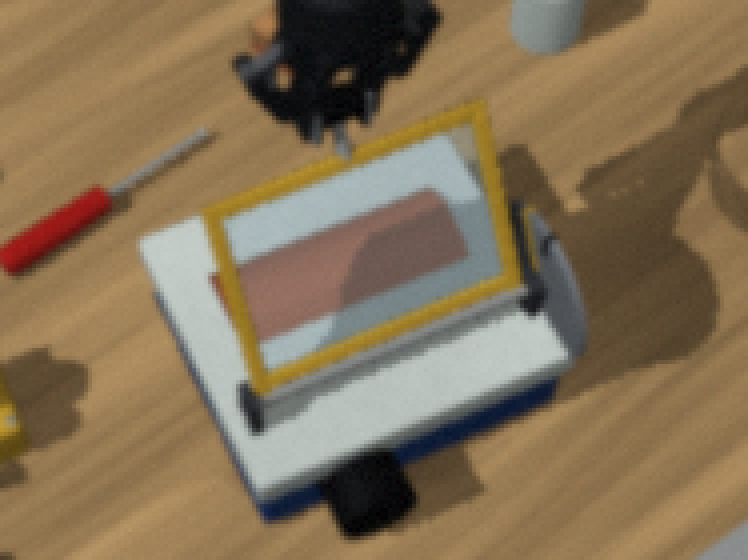

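View pics/w10.png

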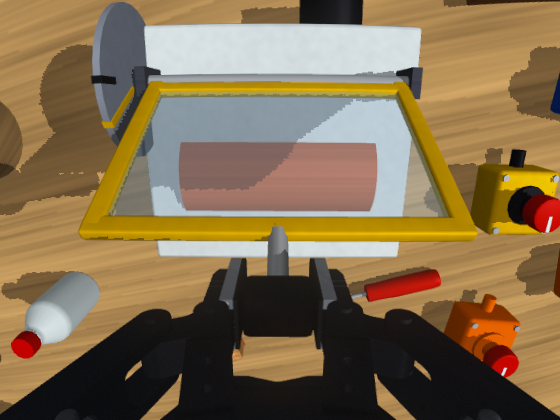

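The knob is still held, but the wrist view's frame corners, (81,236) and (476,236), suggest slightly under 60°. I'll quantify that with both panel faces and the earlier pictures.

```bash
python3 - <<'E'
from h import *
q=np.load('q.npy')
def e(th,x,y,z):
    r=np.radians(th);return Hpt(q,(-x*np.cos(r)+z*np.sin(r),y,x*np.sin(r)+z*np.cos(r)))
for f,ths in(('w9',(28,31,33.8)),('w10',(52,54,56,58,60))):
    s=load(f);print(f,'cam',(-s['R'].T@s['t'].ravel()).round(3))
    for th in ths:
        print(th,[proj(s,[e(th,.154,y,z) for y in(.105,-.105)]).round(1).tolist() for z in(.004,-.004)],'knob ends',proj(s,[e(th,.19,y,0) for y in(.015,-.015)]).round(1).tolist(),'hinge',proj(s,[e(th,0,y,.0) for y in(.105,-.105)]).round(1).tolist())
s=load('t10')
for th in(54,57,60):print(th,[proj(s,[e(th,.154,y,z) for y in(.105,-.105)]).round(1).tolist() for z in(.004,-.004)])
w=load('w10')['pixels'][:,:,::-1]
A=cv2.resize(w[190:330,60:200],(400,400),interpolation=3);A2=cv2.resize(w[0:140,80:220],(400,400),interpolation=3)
cv2.imwrite('pics/c5.png',np.hstack([A,A2]))
E
```

```text
w9 cam [ 0.584 -0.009  0.356]
28 [[[69.2, 217.2], [488.6, 217.4]], [[78.0, 219.6], [479.6, 219.8]]] knob ends [[247.7, 293.2], [310.4, 293.2]] hinge [[109.5, -27.7], [448.0, -27.3]]
31 [[[59.5, 213.8], [498.3, 214.0]], [[69.1, 217.2], [488.7, 217.4]]] knob ends [[245.8, 294.1], [312.5, 294.1]] hinge [[109.5, -27.7], [448.0, -27.3]]
33.8 [[[49.9, 209.4], [508.1, 209.6]], [[60.1, 214.0], [497.7, 214.2]]] knob ends [[243.8, 293.9], [314.7, 293.9]] hinge [[109.5, -27.7], [448.0, -27.3]]
w10 cam [ 0.645 -0.023  0.415]
52 [[[86.6, 245.6], [470.0, 245.6]], [[93.1, 252.3], [463.6, 252.3]]] knob ends [[247.6, 316.1], [309.4, 316.1]] hinge [[149.5, 80.2], [406.7, 80.2]]
54 [[[82.2, 240.4], [474.5, 240.4]], [[88.8, 247.9], [467.9, 247.9]]] knob ends [[246.6, 311.7], [310.5, 311.7]] hinge [[149.5, 80.2], [406.7, 80.2]]
56 [[[77.7, 234.7], [479.0, 234.7]], [[84.4, 243.0], [472.3, 243.0]]] knob ends [[245.5, 306.5], [311.7, 306.5]] hinge [[149.5, 80.2], [406.7, 80.2]]
58 [[[73.1, 228.4], [483.6, 228.4]], [[79.9, 237.6], [476.8, 237.6]]] knob ends [[244.4, 300.4], [312.9, 300.4]] hinge [[149.5, 80.2], [406.7, 80.2]]
60 [[[68.5, 221.6], [488.3, 221.6]], [[75.4, 231.6], [481.4, 231.6]]] knob ends [[243.2, 293.3], [314.1, 293.3]] hinge [[149.5, 80.2], [406.7, 80.2]]
54 [[[245.3, 158.9], [327.7, 176.6]], [[244.9, 161.8], [327.0, 179.5]]]
57 [[[245.7, 155.8], [328.4, 173.5]], [[245.3, 158.9], [327.7, 176.5]]]
60 [[[246.2, 152.7], [329.2, 170.4]], [[245.7, 155.8], [328.5, 173.5]]]
```

View pics/c5.png

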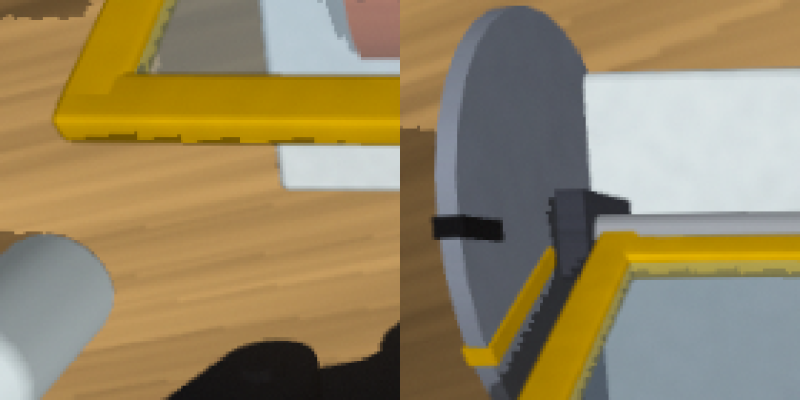

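The guard appears to be at about 56–57°. I'll do one joint fit over all the pictures, with a 2 mm camera offset allowance each, to get the true angle.

```bash
cat > fit.py <<'E'
from h import *
from scipy.optimize import least_squares
tp=lambda u,v:(235+(u+.5)/4-.5,115+(v+.5)/4-.5); sp=lambda u,v:(165+(u+.5)/4-.5,190+(v+.5)/4-.5); s2=lambda u,v:(200+(u+.5)/4-.5,170+(v+.5)/4-.5)
L,R=(.154,.105,.004),(.154,-.105,.004);Lb=(.154,.105,-.004)
def e(q,th,p):
    x,y,z=p;return Hpt(q,(-x*np.cos(th)+z*np.sin(th),y,x*np.sin(th)+z*np.cos(th)))
# file, angle index, point, pixel, sigma
obs=[('t0',0,L,tp(46,322),.7),('t0',0,R,tp(334,385),.7),('s0',0,R,sp(314,147),.7),('s0',0,L,sp(576,43),.7),
('t0',0,(.19,0,.004),tp(176,406),1),('s0',0,(.19,0,0),sp(419,57),1),
('w7',0,(.19,.015,.013),(259,203),2),('w7',0,(.19,-.015,.013),(296,203),2),
('w9',1,L,(61,215),2),('w9',1,R,(496,215),2),
('w10',2,L,(78.6,232.5),1.5),('w10',2,R,(476.5,232.5),1.5),('w10',2,Lb,(80,239),1.5),
('s10',2,L,s2(486,99),.7),('s10',2,R,s2(204,210),.7)]
def run(obs,n,free=True):
    names=sorted({o[0] for o in obs});cam=lambda f:f if f[0]=='w' else f[0]
    cs=sorted({cam(f) for f in names});D={f:dict(load(f)) for f in names};t0={f:D[f]['t'].ravel().copy() for f in names}
    def f(p):
        th=[0,*p[3:3+n]];off={c:p[3+n+3*i:6+n+3*i] for i,c in enumerate(cs)};r=[]
        for fn,k,P,uv,sg in obs:
            D[fn]['t']=t0[fn]-D[fn]['R']@off[cam(fn)]
            r+=list((proj(D[fn],e(p[:3],th[k],P))[0]-uv)/sg)
        return np.r_[r,p[3+n:]/(.0015 if free else 1e-5)]
    r=least_squares(f,np.r_[np.load('q.npy'),[.6,1.0,1.04][:n],np.zeros(3*len(cs))],x_scale='jac')
    C=np.linalg.pinv(r.jac.T@r.jac);print('q',r.x[:3].round(4),'deg',np.degrees(r.x[3:3+n]).round(2),'+-',np.degrees(np.sqrt(np.diag(C))[3:3+n]).round(2),'cost',r.cost)
    print(cs,(r.x[3+n:].reshape(-1,3)*1e3).round(1).tolist());print(f(r.x)[:2*len(obs)].reshape(-1,2).round(1).tolist());return r.x
E
python3 - <<'E'
from fit import *
run(obs,2);run(obs,2,False)
for f in('t0','t10'):
    p=load(f)['pixels'];h=cv2.cvtColor(p,cv2.COLOR_RGB2HSV);m=cv2.inRange(h,(20,140,90),(30,255,255));m[:,345:]=0;m[:,:245]=0;m[:120]=0;m[235:]=0
    ys,xs=np.nonzero(m);print(f,[(c,ys[xs==c].min(),ys[xs==c].max()) for c in range(xs.min(),xs.max()+1,4)],xs.min(),xs.max())
# yellow 60deg line direction in w10
q=np.load('q.npy');w=load('w10')
for y in(.11,.12,.13):print(y,[proj(w,e(q,np.pi/3,(x,y,0)))[0].round(1).tolist() for x in(0,.02,.04,.05)])
E
```

```text
q [ 0.5795 -0.0081 -0.2281] deg [30.25 55.73] +- [0.72 0.63] cost 12.838825217018243
['s', 't', 'w10', 'w7', 'w9'] [[-0.4, -0.7, 0.1], [1.0, 0.9, 0.6], [-1.1, -0.5, 0.4], [-0.1, 0.3, 0.1], [0.6, 0.0, -0.3]]
[[-2.3, -0.8], [1.5, 0.3], [-0.7, -0.4], [-1.3, -0.4], [0.1, -0.7], [1.2, 0.4], [-0.4, 0.1], [0.2, 0.1], [0.0, -0.3], [-0.1, 0.1], [-1.6, -0.4], [0.1, 0.0], [1.9, 0.8], [1.3, -0.5], [-0.8, 0.9]]
q [ 0.5795 -0.0079 -0.2277] deg [30.19 56.23] +- [0.43 0.32] cost 16.904761832736902
['s', 't', 'w10', 'w7', 'w9'] [[-0.0, -0.0, -0.0], [0.0, 0.0, 0.0], [-0.0, -0.0, 0.0], [-0.0, 0.0, 0.0], [0.0, 0.0, -0.0]]
[[-2.8, -1.3], [0.9, -0.3], [-1.1, -0.4], [-1.6, -0.4], [-0.3, -1.1], [1.0, 0.4], [-0.7, 0.2], [-0.1, 0.3], [-0.1, -0.9], [-0.6, -0.5], [-1.8, 0.1], [1.5, 0.4], [1.8, 1.4], [1.3, -0.3], [-0.9, 1.2]]
t0 [(246, np.int64(194), np.int64(194)), (250, np.int64(146), np.int64(196)), (254, np.int64(163), np.int64(197)), (258, np.int64(146), np.int64(197)), (262, np.int64(147), np.int64(198)), (266, np.int64(148), np.int64(199)), (270, np.int64(148), np.int64(200)), (274, np.int64(149), np.int6
[... 272 characters left out ...]
, np.int64(156), np.int64(208)), (310, np.int64(157), np.int64(209)), (314, np.int64(158), np.int64(210)), (318, np.int64(159), np.int64(209)), (322, np.int64(160), np.int64(191)), (326, np.int64(160), np.int64(173))] 246 329
t10 [(303, np.int64(153), np.int64(154)), (307, np.int64(154), np.int64(155)), (311, np.int64(155), np.int64(171)), (315, np.int64(156), np.int64(172)), (319, np.int64(157), np.int64(172)), (323, np.int64(158), np.int64(173)), (327, np.int64(159), np.int64(173))] 303 329
0.11 [[143.5, 80.4], [136.4, 92.6], [128.5, 106.3], [124.3, 113.7]]
0.12 [[131.7, 80.7], [124.0, 93.0], [115.5, 106.7], [110.9, 114.1]]
0.13 [[120.0, 81.1], [111.7, 93.4], [102.6, 107.0], [97.7, 114.5]]
```

Wrist and scene views agree on about 56.3°: the frame edge slope reads 56.5°, while the disc's yellow line reads about 60° in the same picture. I raise it 3° more along the arc and make one montage for the last view.

```bash
python3 - <<'E'
from fit import *
q=np.load('q.npy');t=np.pi/3+.055
servo_line(tcp(q,t),speed=.04);hold(.5);s=state();print(s['t'],s['ft_force'].round(1),s['width'],(s['tcp_pos']-tcp(q,t)).round(4))
for n in('scene','wrist','top'):snap(n,n[0]+'11')
g=lambda f,x,y,w,h,W,H:cv2.resize(load(f)['pixels'][y:y+h,x:x+w,::-1],(W,H),interpolation=3)
top=np.hstack([g('w8',210,240,135,100,266,200),g('w10',210,240,135,100,266,200),g('w11',210,240,135,100,266,200)])
bot=np.hstack([g('w11',60,60,100,200,199,398),g('w11',440,160,60,100,199,398)[:, :],g('t11',300,140,40,40,400,398)])
bot=cv2.resize(bot,(798,398))
cv2.imwrite('pics/c6.png',np.vstack([top,bot]))
E
```

```text
26.3167 [-2.6  5.2 -7.4] 0.0288119641529348 [-0.0005  0.     -0.0003]
```

View pics/c6.png

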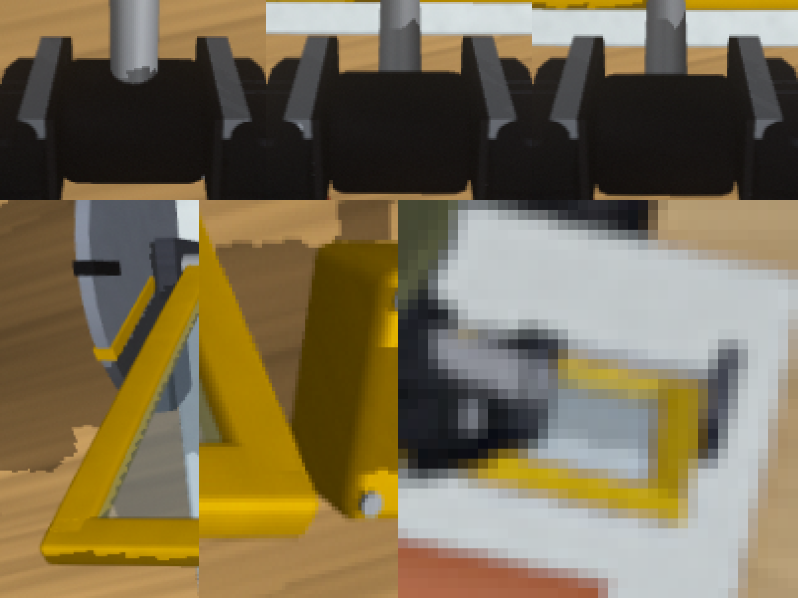

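The montage shows the knob still firmly between the pads. Measured against the gripper it has settled about 5 mm, which explains the lag. The frame corners in w11 are at about (80,234) and (476,234). My view budget is used, so I'll check the angle numerically by fitting the frame outline to the yellow pixels in every picture.

```bash
python3 - <<'E'
from fit import *
q2=np.array([.5795,-.0080,-.228])
def score(f,q,th):
    s=load(f);p=s['pixels'].astype(np.float32);Y=np.clip((p[...,:2].min(2)-p[...,2]),0,140);
    h=cv2.cvtColor(s['pixels'],cv2.COLOR_RGB2HSV);Y=cv2.GaussianBlur(cv2.inRange(h,(20,150,60),(31,255,255)).astype(np.float32)/255,(0,0),.7)
    P=np.array([proj(s,e(q,th,(x,y,z)))[0] for x in(.02,.154) for y in(.105,-.105) for z in(.004,-.004)],np.float32)
    H=cv2.convexHull(P)[:,0];c=H.mean(0);tot=[]
    for a,b in zip(H,np.roll(H,-1,0)):
        d=(b-a);l=np.hypot(*d)
        n=np.array([d[1],-d[0]])/max(l,1e-6); 
        if n@((a+b)/2-c)<0:n=-n
        m=a+d*np.linspace(.03,.97,max(int(l),2))[:,None]
        # skip hinge-side edge
        w=1.2 if f[0]!='w' else 2.5
        g=lambda M:cv2.remap(Y,M[:,:1].astype(np.float32),M[:,1:].astype(np.float32),1)[:,0]
        tot+=list(g(m-n*w)-g(m+n*w))
    return np.sum(tot)
for f,lo,hi in(('s0',-10,10),('t0',-10,10),('w9',24,38),('s8',24,38),('s10',50,66),('w10',50,66),('t10',50,66),('s11',52,68),('w11',52,68),('t11',52,68)):
    T=np.arange(lo,hi+.1,.5);r=[]
    for q in(np.load('q.npy'),q2):
        v=np.array([score(f,q,np.radians(t)) for t in T]);k=v.argmax();w=np.clip(v-(v.max()*.9),0,None);r+=[T[k],round(float((T*w).sum()/w.sum()),2)]
    print(f,r)
run(obs+[('w11',3,L,(80,234.4),1.5),('w11',3,R,(475.7,234.2),1.5),('w11',3,Lb,(83,241),1.5)],3)
E
```

```text
s0 [np.float64(1.5), 1.39, np.float64(1.5), 1.75]
t0 [np.float64(-10.0), -9.5, np.float64(-10.0), -9.46]
w9 [np.float64(30.5), 30.26, np.float64(27.5), 26.99]
s8 [np.float64(29.0), 29.0, np.float64(28.5), 28.51]
s10 [np.float64(57.0), 56.88, np.float64(56.5), 56.51]
w10 [np.float64(56.5), 56.71, np.float64(56.5), 56.29]
t10 [np.float64(58.5), 58.44, np.float64(58.0), 58.13]
s11 [np.float64(60.5), 60.45, np.float64(60.0), 60.1]
w11 [np.float64(60.0), 59.86, np.float64(59.5), 59.5]
t11 [np.float64(61.5), 61.28, np.float64(61.0), 61.18]
q [ 0.5798 -0.0081 -0.2286] deg [30.19 55.64 59.22] +- [0.72 0.62 0.69] cost 15.156854620899043
['s', 't', 'w10', 'w11', 'w7', 'w9'] [[-0.2, -0.7, 0.1], [1.2, 0.9, 0.6], [-1.0, -0.5, 0.3], [-0.7, -0.1, 1.1], [0.1, 0.3, 0.1], [0.8, 0.1, -0.4]]
[[-2.3, -0.9], [1.4, 0.3], [-0.7, -0.3], [-1.3, -0.3], [0.1, -0.7], [1.2, 0.5], [-0.4, -0.0], [0.2, 0.0], [0.0, -0.4], [-0.1, 0.1], [-1.6, -0.5], [0.1, 0.1], [1.9, 0.7], [1.3, -0.5], [-0.8, 0.9], [-1.2, -0.6], [0.2, 0.0], [1.0, 1.0]]
```

Scene 60.3°, wrist 59.7°, top 61.2°, corner fit 59.2°: the guard is at 60° within about 1°. I do a last steadiness check, then hand in.

```bash
python3 - <<'E'
from h import *
a=state();hold(.7);b=state();print(b['t'],b['width'],b['ft_force'].round(1),np.abs(b['tcp_pos']-a['tcp_pos']).max())
s=snap('scene','s12');d=np.abs(load('s0')['pixels'].astype(int)-s['pixels']).max(2)
for n,(x,y) in dict(glue=(338,167),block=(278,174),driver=(226,222),offcut=(218,355),round=(396,208),hammer=(398,178),wax=(126,321),stop=(188,270)).items():
    print(n,(d[y-14:y+14,x-14:x+14]>60).mean().round(3))
print((np.abs(load('s11')['pixels'].astype(int)-s['pixels']).max(2)>40).mean())
hand_in()
E
```

```text
27.1667 0.028800442031471328 [-3.1  3.5 -7.9] 2.1109942700402173e-05
glue 0.0
block 0.718
driver 0.0
offcut 0.0
round 0.001
hammer 0.0
wax 0.0
stop 0.0
0.0
the job is handed in; nothing more can be done
```

The safety check is done and the job is handed in at about 27 s, with the guard held at about 60°.

- **Push:** I pressed the red stop on the yellow box with closed fingers. It hit a hard stop at 8 mm, reaching about 32 N, and I then let it spring back.
- **Twist:** I gripped the rim and turned 0.95 rad clockwise. The torque jumped from 0.1 to 0.45 N m and the head slipped about 2–3° at the end, so it reached its stop. I then released it. In the last picture it looks the same as at the start.
- **Guard:** I pinched the knob by its two ends and raised it. My first stop was short: the pictures read about 56.5°, because the knob had settled about 5 mm in the grip. I raised it about 3° more.
- **Final angle checks:** these disagreed slightly, with scene about 60.3°, wrist 59.7°, top 61.2° and corner fit 59.2°. The top view is the least reliable, because its outline fit also gave a wrong angle on the closed guard.
- **Steadiness:** the hold moved by 0.02 mm over the last 0.7 s.
- **Loose things:** the glue, driver, offcut, round box, hammer and wax show no change between the first and last scene pictures. The sanding block could not be confirmed this way: 72% of its patch changed. The raised gripper probably hides it in that view. It was in its place in the last wrist picture that showed it, and the arm never went near it.

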